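Tip the mould bin out over the edge stop

TASK

Take the grey bin by its T-handle, slide it up square against the steel edge stop and tip it over the stop onto its side so that both plaster cylinders roll out into the tray. Then swing it back and leave the empty bin standing upright on the bench on the side of the stop away from the tray. Keep the bin under control so that it never falls or is flung, and leave the other things on the bench where they are.

Things in the scene. Friction and masses are not known exactly. Their poses are not given: they have to be found in the camera images.
- station: Fixed tipping station: a steel edge-stop bar with an aluminium tray behind it. Origin at bench level, z = 0, at the middle of the foot of the stop's face on the bin's side; +x points across the stop into the tray (to the robot's left, slightly away from it), +y along the stop towards the robot, z up. The stop is 260 mm long (y), 12 mm thick (x 0 to 12 mm), 52 mm high.
- stop_edge (a point): Middle of the stop's upper edge on the bin's side, 52 mm above the bench: the line, along the station's y, over which the bin pivots. With its front resting on this edge the tipped bin's mouth meets the tray floor at 112 to 122 degrees of rotation; the cylinders roll out from about 95 degrees on. On the way back, with its lower front edge set on the bench, the bin can be turned upright about that edge.
- tray_middle (a point): Middle of the tray's floor (upper face, 5 mm above the bench). The tray is open, 215 mm long (station x 12 to 227 mm) and 240 mm wide, side walls 50 mm and end wall 60 mm high, walls 6 mm thick.
- bin: Loose grey bin, open on top: 85 mm deep (x), 120 wide (y), 140 high (z), walls 4 mm, 0.35 to 0.55 kg. Origin at the centre of its underside, z towards the mouth; its front (+x) goes against the stop, the handle is on its back (-x). Starts upright, 15 to 40 mm short of the stop, a little askew. A 12 mm lip along the back rim overhangs the handle; 6 mm lips along the side rims.
- bin_handle (a point): Centre of the T-handle: steel bar, 18 mm diameter, 50 mm long along the bin's y, 32 mm out from the bin's back, 60 mm up, on a neck 18 mm wide. Approach with the tool tilted 30 to 45 degrees, fingers pointing down and towards the bin. Pinched lightly (about 25 N) across its flat ends it lets the bin pivot: with its back raised the bin's weight keeps its front on the stop's edge.
- cylinder_a: Plaster mould cylinder, 34 mm in diameter, 90 mm long along its own y, about 0.11 kg; origin at its centre. It starts lying in the bin, across it (along the bin's y), on the handle's side.
- cylinder_b: The same kind of plaster cylinder, beside the first in the bin, on the stop's side.
- arch_cast: Bystander: plaster arch cast on a base 62 x 70 mm, 34 mm high, between the stop and the robot; origin under its middle.
- jar: Bystander: jar 64 mm in diameter, 85 mm high, beyond the bin; origin under its middle.
- mixing_bowl: Bystander: dark rubber bowl, 104 mm across, 60 mm high, between the tray and the robot; origin under its middle.
- plaster_spatula: Bystander: wood-handled spatula 190 mm long lying on the bench to the right, along its own x.
- articulator: Bystander: articulator with plaster casts, 100 x 75 mm, 110 mm high, far left; origin under its middle.
- brush_cup: Bystander: white cup 72 mm across, 90 mm high, far right; origin under its middle.
- bur_tray: Bystander: shallow white divided tray 140 x 90 x 25 mm, far right; origin under its middle.
Not all that is in view belongs to the job. What is meant by the bin is not orange or purple, and is the larger of those in its own colour.

How it is judged:
On the way, in this order (a step that is already met when the one before it is completed fails the run):
1. the upright bin has been slid square against the edge stop (x of bin in the frame of station above -0.05 m and angle between bin's own z axis and vertical below 0.2 rad and angle between the x axis of bin and the x axis of station, either way round below 0.12 rad), for 0.1 s.
2. the bin is tipped onto its side, resting on the station, and both cylinders have rolled out into the tray (angle between bin's own z axis and vertical above 1.45 rad and contact force between bin and station above 0.3 N and x of cylinder_a in the frame of station between 0.012 and 0.227 m and y of cylinder_a in the frame of station between -0.12 and 0.12 m and height (world z) of each of cylinder_a, cylinder_b below 0.045 m and x of cylinder_b in the frame of station between 0.012 and 0.227 m and y of cylinder_b in the frame of station between -0.12 and 0.12 m and distance between each of cylinder_a, cylinder_b and bin above 0.125 m), for 0.1 s.
At the end, for the whole second after the job is handed in: The bin stands upright (within 0.1 rad) on the bench, on the side of the edge stop away from the tray and within 250 mm of it, released and at rest; both cylinders lie at rest inside the tray (angle between bin's own z axis and vertical below 0.1 rad and height (world z) of bin below 0.008 m and x of bin in the frame of station between -0.25 and -0.035 m and linear speed of bin below 0.03 m/s and x of cylinder_a in the frame of station between 0.012 and 0.227 m and y of cylinder_a in the frame of station between -0.12 and 0.12 m and height (world z) of each of cylinder_a, cylinder_b below 0.045 m and x of cylinder_b in the frame of station between 0.012 and 0.227 m and y of cylinder_b in the frame of station between -0.12 and 0.12 m and linear speed of each of cylinder_a, cylinder_b below 0.05 m/s); the robot touches nothing.
It fails at once if the bin falls or is flung (faster than 0.7 m/s) (linear speed of bin above 0.7 m/s).
It fails at once if a bystander on the bench is displaced by more than 30 mm (distance of any of arch_cast, jar, mixing_bowl, plaster_spatula, articulator, brush_cup, bur_tray from where it was at the start of the episode above 0.03 m).
It also fails if it takes over 64 s, if anything falls off the work surface, if the arm or the gripper's body presses on something with over 40 N, if the wrist force passes 120 N, or if a joint passes its speed limit or range.

ROBOT

A 7-joint arm with a two-finger parallel gripper is mounted at the origin on the work surface. World frame = base frame: x ahead of the robot, y to its left, z up, the work surface at z = 0. Lengths are in m, angles in rad, forces in N, time in s.
With the tool pointing down it reaches from about 0.35 to 0.775 m from the base axis. Payload 3.1 kg.
Tool frame: the origin (TCP) lies between the finger pads; the fingertips stand 8 mm ahead of it and the grasp point (between the pads) lies 11 mm behind it; z points along the fingers, y is the line along which they close (so a half turn about z gives the same grasp; the last joint's range is limited). The gripper opens to 85 mm and grips with 20 to 120 N. Pads are 22 mm wide; open, the fingers measure 114 mm over their backs; the gripper's body (76 mm by 85 mm) begins 54 mm behind the grasp point. The pads swing forward as they close: fully open they stand 13 mm farther back than shut.
Start: joints at [1.187, 0.311, 0.014, 1.512, -0.004, 1.319, -0.027], TCP at [0.184, -0.518, 0.239] pointing down, gripper open.
Joint ranges: [-2.7, 2.7], [-0.3, 1.91], [-1.27, 1.3], [0.12, 2.57], [-1.44, 4.58], [0.2, 2.03], [-3.05, 3.05]. Speed limits (rad/s): [2.79, 2.79, 3.14, 3.14, 3.14, 3.14, 3.14].

INTERFACE

Orientations are given as a unit quaternion [w, x, y, z].
In Python, from bench import telemetry, optics, env gives the robot as it stands.
- The arm moves only by the tool move_arm, never from a script. Its argument "deltas" is a list of rows, each a list of 3 entries, a list of its own where there are three numbers: the shift along the tool's x, y, z in m, then the turn, a rotation vector about the tool's x, y, z in rad, then the closure, from -1 (fully open) to 1 (shut), so that 0 is half open. In form: [[[x, y, z], [wx, wy, wz], jaw], ...]. A call has 1 to 8 rows; each row is the pose to reach, as a shift and turn from the pose commanded when the call began, along the tool's axes at that moment; what a row does not reach only later rows make up. A row lasts 1/10 s, in which the tool goes at most 50 mm and 8.59 degrees, less where a joint would pass 70% of its speed; a pose out of reach is approached as far as the arm can. A call with a gripper value outside its range is refused whole. The fingers move at their own pace and stop on an object; the grip force is fixed at half the most. Time passes only in rows, so rows that repeat a pose let the fingers close. It gives the time, the measured TCP pose, the force, the opening and the grip force at its end, in the units of the state.
- telemetry.get_obs(): the state, without advancing time (a new reading comes with each control period).
- optics.capture(name): name is "side" or "top"; returns a dict with "image" (384x512x3 uint8, red, green, blue), "depth" (384x512 float32, m along the optical axis (not along the pixel's ray), 0 where there is no reading), "fov_y" (degrees; the focal length in pixels is half the picture's height over the tangent of half this angle, whatever the lens; pixels are square), "cx", "cy" (the principal point, pixels), "R" (3x3) and "t" (3): a world point X has camera coordinates R X + t. Camera axes: x right, y down, z forward; pixel columns grow to the right and rows downward; lengths in m; the calibration is good to about 2 mm. A picture is of the moment at which its call begins.
- env.finish_job(): hands the job in; it is judged then, once.
The state is a dict: "t": time; "q": joint angles; "joint_vel": joint speeds; "effort": joint torques, N m; "tool_pos": TCP position; "eef_rot": TCP orientation; "wrist_force": force on the tool from outside, world axes, zero at the start; "torque": the same for the moment, N m; "finger_gap": opening from 0.0 (shut) to 1.0 (fully open); "grip_force": force on a finger pad.
Only numpy, scipy, OpenCV 4.12 (cv2) and the standard library are available. Lean on these libraries where they do the work, as an engineer would, in place of code of your own. Each camera call takes 0.05 s, during which the arm holds its last target. There are 200 camera calls.

## Working session

There is one attempt and no reset: what is moved stays moved. The work goes in short steps, Python scripts to look and compute and a tool call to move; the robot and the scene stay as the last step left them, time stands still between calls to the robot, and variables do not carry over. Pictures are saved under pics/ and viewed, at most 10 in all, crops included, and the job is handed in when it is done.

Besides the shell and the picture viewer there is one more tool, called as name([rows], argument=value, ...), one row to a line, values as JSON. move_arm: Moves the arm, as the interface text tells. Its arguments: {"type":"object","properties":{"deltas":{"type":"array","items":{"type":"array"}}},"required":["deltas"]}

```bash
mkdir -p pics; ls; cat > h.py <<'E'
import numpy as np, cv2, pickle
from scipy.spatial.transform import Rotation as Ro
from bench import telemetry, optics, env
def cap(n,f):
    c=optics.capture(n); cv2.imwrite('pics/'+f+'.png',c['image'][...,::-1]); pickle.dump(c,open('pics/'+f+'.pkl','wb')); return c
def K(c):
    f=c['image'].shape[0]/2/np.tan(np.radians(c['fov_y'])/2); return f,c['cx'],c['cy']
def cloud(c):
    f,cx,cy=K(c); d=c['depth']; v,u=np.mgrid[:d.shape[0],:d.shape[1]]
    P=np.stack([(u-cx)/f*d,(v-cy)/f*d,d],-1); return (P-c['t'])@np.array(c['R'])
def proj(c,X):
    f,cx,cy=K(c); p=np.asarray(X)@np.array(c['R']).T+c['t']; return p[...,:2]/p[...,2:]*f+[cx,cy]
def tool():
    o=telemetry.get_obs(); q=o['eef_rot']; return o,np.array(o['tool_pos']),Ro.from_quat([q[1],q[2],q[3],q[0]])
E
python3 - <<'E'
from h import *
a=cap('top','t0'); b=cap('side','s0')
for c in(a,b): print(K(c),np.round(c['R'],3).tolist(),np.round(c['t'],3))
print({k:np.round(v,3) for k,v in telemetry.get_obs().items()})
cv2.imwrite('pics/t0b.png',cv2.resize(a['image'][...,::-1],(800,600)))
cv2.imwrite('pics/s0b.png',cv2.resize(b['image'][...,::-1],(800,600)))
E
```

```text
pics
(np.float64(367.0469159761229), 252.48409970875767, 187.5762756147397) [[-0.005, -1.0, -0.019], [-0.998, 0.006, -0.069], [0.069, 0.019, -0.997]] [0.013 0.53  1.233]
(np.float64(454.66298762907536), 247.18273315609576, 195.95992302567754) [[-0.782, -0.623, -0.011], [-0.322, 0.42, -0.848], [0.533, -0.66, -0.529]] [0.425 0.228 1.113]
{'t': np.float64(0.1), 'q': array([ 1.187,  0.312,  0.014,  1.513, -0.004,  1.319, -0.027]), 'joint_vel': array([-0.   , -0.002, -0.001, -0.002,  0.   ,  0.001,  0.   ]), 'effort': array([ 1.0000e-03, -3.8086e+01,  1.4700e-01, -2.3124e+01,  1.2000e-02,
        8.0000e-03,  0.0000e+00]), 'tool_pos': array([ 0.184, -0.518,  0.238]), 'eef_rot': array([-0.001,  0.985,  0.17 , -0.   ]), 'wrist_force': array([ 0.428, -0.622, -1.236]), 'torque': array([ 0.041, -0.015, -0.005]), 'grip_force': np.float64(0.0), 'finger_gap': np.float64(0.997)}
```

View pics/t0b.png

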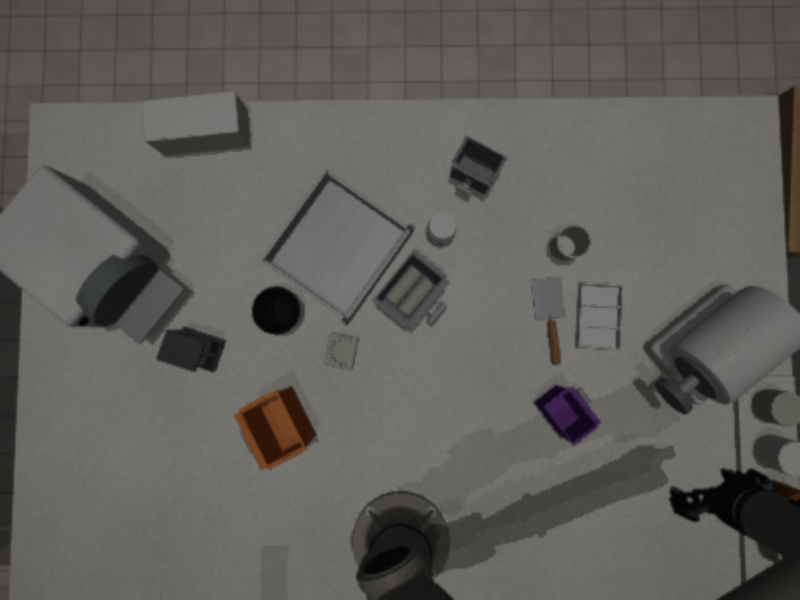

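View pics/s0b.png

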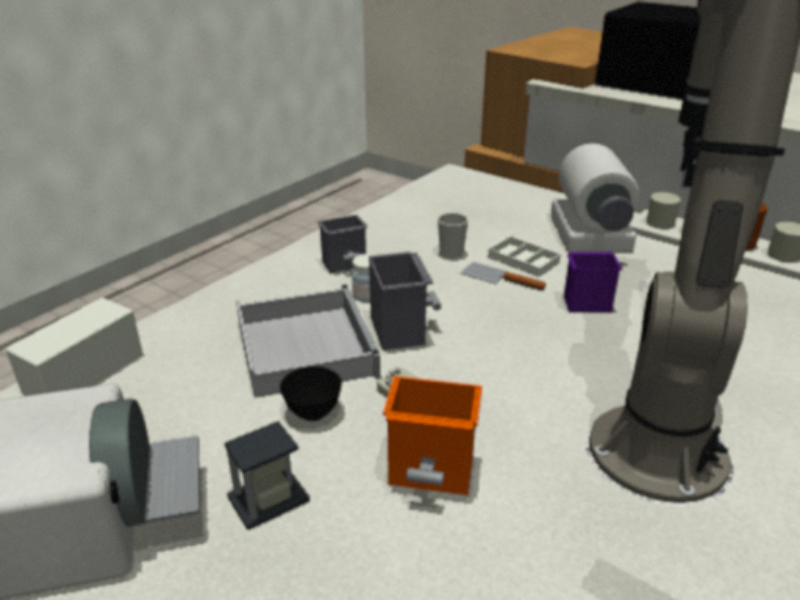

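Candidates (800x600 top view): the large grey bin at (412,290), a small grey one at (477,167), an orange one at (275,428) and a purple one at (567,412). The grey one at (412,290) fits: it is the larger of the two greys, stands by the stop with its handle facing away, and holds two cylinders. I'll confirm it in a crop and measure.

```bash
python3 - <<'E'
from h import *
c=pickle.load(open('pics/t0.pkl','rb')); s=pickle.load(open('pics/s0.pkl','rb'))
im=c['image'][100:235,160:300,::-1]; cv2.imwrite('pics/crop.png',cv2.resize(im,None,fx=4.2,fy=4.2,interpolation=cv2.INTER_CUBIC))
P=cloud(c); Q=cloud(s)
x,y,z=np.moveaxis(P,-1,0)
print('bench',np.median(z[200:210,250:270]), 'valid',(c['depth']>0).mean())
uv=np.mgrid[:384,:512]
m=(z>.125)&(z<.155)&(uv[0]>150)&(uv[0]<220)&(uv[1]>230)&(uv[1]<295)
r=cv2.minAreaRect(P[m][:,:2].astype(np.float32)); print('rim',m.sum(),r,cv2.boxPoints(r).round(4).tolist(), np.median(z[m]))
m=(z>.035)&(z<.075)&(uv[0]>105)&(uv[0]<210)&(uv[1]>165)&(uv[1]<266)
n,l,st,ce=cv2.connectedComponentsWithStats(m.astype(np.uint8))
for i in range(1,n):
    if st[i,4]>25:
        p=P[l==i]; r=cv2.minAreaRect(p[:,:2].astype(np.float32)); print(i,st[i],np.percentile(p[:,2],[5,50,95]).round(3),r,cv2.boxPoints(r).round(4).tolist())
m=(z>.055)&(z<.085)&(uv[0]>185)&(uv[0]<215)&(uv[1]>265)&(uv[1]<295)
p=P[m];r=cv2.minAreaRect(p[:,:2].astype(np.float32)); print('handle',m.sum(),p[:,2].max(),r,p.mean(0),uv[:,m].mean(1))
E
```

```text
bench 0.03902390807307375 valid 0.9962005615234375
rim 452 ((0.5283175706863403, -0.024961598217487335), (0.09713765233755112, 0.1319141983985901), 50.657310485839844) [[0.4465000033378601, -0.02070000022649765], [0.5485000014305115, -0.10429999977350235], [0.6100999712944031, -0.029200000688433647], [0.5080999732017517, 0.0544000007212162]] 0.14019233633063324
1 [167 108  98 100 848] [0.039 0.052 0.062] ((0.6328649520874023, 0.13496901094913483), (0.22769249975681305, 0.2578990161418915), 54.53580093383789) [[0.4618000090122223, 0.11710000038146973], [0.6718000173568726, -0.032600000500679016], [0.8039000034332275, 0.15289999544620514], [0.5939000248908997, 0.30250000953674316]]
2 [242 166  24  26  36] [0.038 0.058 0.073] ((0.557457447052002, 0.008457072079181671), (0.007906222715973854, 0.11005555838346481), 46.56919479370117) [[0.5148000121116638, 0.04340000078082085], [0.5946999788284302, -0.03220000118017197], [0.6000999808311462, -0.026499999687075615], [0.5202000141143799, 0.04919999837875366]]
3 [248 171  18  24 133] [0.035 0.037 0.042] ((0.5443785786628723, -0.00858372077345
[... 400 characters left out ...]
499000012874603, 0.2303999960422516], [0.5016999840736389, 0.18960000574588776], [0.5644000172615051, 0.26930001378059387], [0.5127000212669373, 0.3100999891757965]]
6 [255 187  11  14  54] [0.035 0.038 0.042] ((0.5048943758010864, -0.023572545498609543), (0.02373170480132103, 0.04756616801023483), 44.6624641418457) [[0.4796999990940094, -0.014999999664723873], [0.5131999850273132, -0.04879999905824661], [0.5300999879837036, -0.032099999487400055], [0.4966000020503998, 0.0017000000225380063]]
handle 103 0.07403343964298 ((0.487801194190979, -0.07346610724925995), (0.028721950948238373, 0.04933735355734825), 52.689857482910156) [ 0.48634529 -0.07565379  0.06714277] [199.61165049 278.5631068 ]
```

View pics/crop.png

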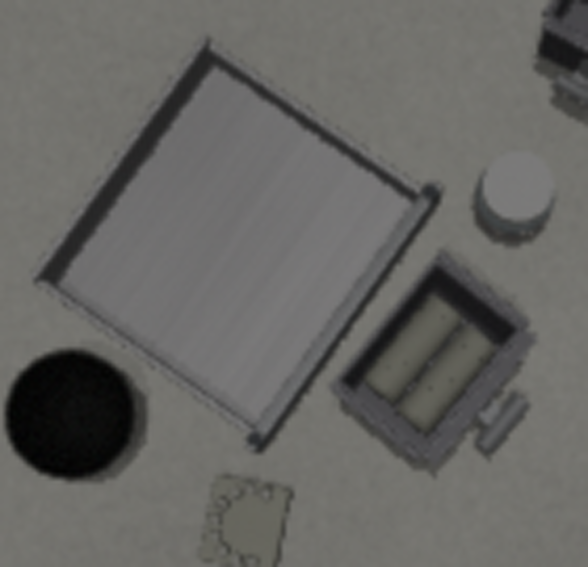

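Crop confirms: the larger grey bin (crop ≈ (435,360)) holds two cylinders lying across it, with its T-handle at (500,420), and the stop's face runs (435,195)–(258,445). Next I'll work out the approach.

```bash
cat >> h.py <<'E'
S0=np.array([.5668,.0423,0]); SA=np.radians(54.5)   # station origin, heading
def head(a): return np.array([np.cos(a),np.sin(a),0])
def ori(t,a):  # tilt t (fingers towards heading a), radians
    b=head(a); Z=np.array([0,0,1.]); z=b*np.sin(t)-Z*np.cos(t); x=b*np.cos(t)+Z*np.sin(t)
    return Ro.from_matrix(np.c_[x,np.cross(z,x),z])
def row(g,t,a,base=None):  # grasp point g, tilt deg, heading deg -> tool delta row
    o,p,R=tool(); 
    if base: p,R=base
    T=ori(np.radians(t),np.radians(a)); tcp=np.array(g)+.011*T.as_matrix()[:,2]
    return R.inv().apply(tcp-p).round(4).tolist(),(R.inv()*T).as_rotvec().round(3).tolist()
def st(x,y,z): 
    b=head(SA); return S0+x*b+y*np.array([-b[1],b[0],0])+[0,0,z]
def inst(p):
    b=head(SA); d=np.array(p)-S0; return np.array([d@b,d@[-b[1],b[0],0],d[2]])
def where():
    o,p,R=tool(); M=R.as_matrix(); z=M[:,2]; g=p-.011*z
    print('t',round(o['t'],2),'grasp st',inst(g).round(4),'tilt',np.degrees(np.arcsin(z@head(SA))).round(1),'yaw',np.degrees(np.arctan2(-M[0,1],M[1,1])).round(1),np.degrees(np.arctan2(M[0,1],-M[1,1])).round(1),'F',np.round(o['wrist_force'],1),'grip',round(o['grip_force'],1),'gap',round(o['finger_gap'],3),'q',np.round(o['q'],2))
E
python3 - <<'E'
from h import *
where()
h=np.array([.4849,-.0778,.06]); print('handle st',inst(h))
z=ori(np.radians(40),np.radians(51)).as_matrix()[:,2]
print(row(h-.10*z+[0,0,.1],40,51))
E
```

```text
t 0.1 grasp st [-0.678  -0.0136  0.2493] tilt 0.1 yaw -160.4 19.6 F [ 0.4 -0.6 -1.2] grip 0.0 gap 0.997 q [ 1.19  0.31  0.01  1.51 -0.    1.32 -0.03]
handle st [-0.14533485 -0.00306636  0.06      ]
([0.382, -0.2837, 0.0107], [0.189, 0.68, -0.526])
```

move_arm([
  [[0.05, -0.035, 0], [0.02, 0.085, -0.065], -1],
  [[0.1, -0.07, 0], [0.05, 0.17, -0.13], -1],
  [[0.15, -0.11, 0], [0.07, 0.255, -0.2], -1],
  [[0.2, -0.145, 0], [0.095, 0.34, -0.26], -1],
  [[0.25, -0.18, 0], [0.12, 0.425, -0.33], -1],
  [[0.3, -0.22, 0.005], [0.14, 0.51, -0.4], -1],
  [[0.34, -0.255, 0.01], [0.165, 0.6, -0.46], -1],
  [[0.382, -0.284, 0.01], [0.189, 0.68, -0.526], -1],
])

```text
t: 0.9
tool_pos: [0.4073, -0.185, 0.2318]
eef_rot: [-0.147, 0.848, 0.405, 0.31]
wrist_force: [1.0, 0.4, -0.7]
finger_gap: 1.0
grip_force: 0.0
```

```bash
python3 - <<'E'
from h import *
where()
h=np.array([.4849,-.0778,.06]); z=ori(np.radians(40),np.radians(51)).as_matrix()[:,2]
print(row(h-.10*z+[0,0,.1],40,51),row(h-.08*z,40,51))
E
```

```text
t 0.9 grasp st [-0.2847 -0.0017  0.2402] tilt 40.0 yaw -129.0 51.0 F [ 1.   0.4 -0.7] grip 0.0 gap 1.0 q [ 1.15  0.2  -0.27  1.9  -0.66  1.28  0.47]
([0.055, -0.0072, 0.051], [0.002, -0.002, 0.002]) ([-0.0094, -0.0074, 0.1475], [0.002, -0.002, 0.002])
```

move_arm([
  [[0.03, -0.004, 0.03], [0, 0, 0], -1],
  [[0.04, -0.007, 0.07], [0.002, 0, 0.002], -1],
  [[0.02, -0.0075, 0.11], [0.002, -0.002, 0.002], -1],
  [[-0.0095, -0.0075, 0.1475], [0.002, -0.002, 0.002], -1],
  [[-0.0095, -0.0075, 0.1475], [0.002, -0.002, 0.002], -1],
])

```text
t: 1.4
tool_pos: [0.4525, -0.1103, 0.1079]
eef_rot: [-0.153, 0.849, 0.403, 0.305]
wrist_force: [0.3, 0.5, 0.1]
finger_gap: 0.998
grip_force: 0.0
```

```bash
python3 - <<'E'
from h import *
where()
h=np.array([.4849,-.0778,.06])
print(row(h,40,51))
c=cap('side','s1'); im=c['image'][120:280,200:360,::-1]
cv2.imwrite('pics/s1b.png',cv2.resize(im,None,fx=3.7,fy=3.7,interpolation=cv2.INTER_CUBIC))
E
```

```text
t 1.4 grasp st [-0.1976  0.0047  0.1163] tilt 39.8 yaw -128.9 51.1 F [0.3 0.5 0.1] grip 0.0 gap 0.998 q [ 1.02  0.35 -0.37  2.09 -0.77  0.89  0.53]
([0.0044, 0.0056, 0.0769], [-0.012, 0.002, -0.008])
```

View pics/s1b.png

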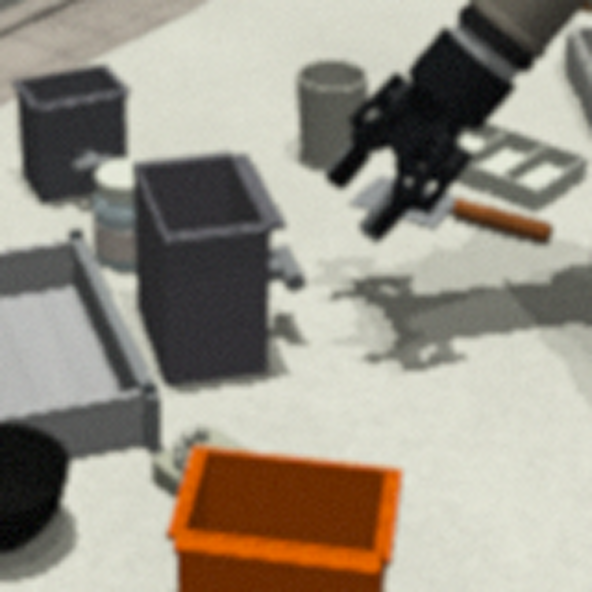

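The fingers, at crop (355,175)/(380,225), straddle the line to the handle at (287,265). Now I'll advance and close on it.

move_arm([
  [[0.002, 0.003, 0.025], [-0.01, 0, -0.006], -1],
  [[0.004, 0.0055, 0.05], [-0.012, 0, -0.008], -1],
  [[0.0045, 0.0055, 0.066], [-0.012, 0, -0.008], -1],
  [[0.0045, 0.0055, 0.077], [-0.012, 0, -0.008], -1],
  [[0.0045, 0.0055, 0.077], [-0.012, 0, -0.008], -1],
])

```text
t: 1.95
tool_pos: [0.495, -0.0762, 0.0579]
eef_rot: [-0.14, 0.848, 0.406, 0.311]
wrist_force: [-0.1, 0.6, -0.1]
finger_gap: 0.997
grip_force: 0.0
```

```bash
python3 - <<'E'
from h import *
where(); h=np.array([.4849,-.0778,.06]); print(row(h,40,51))
c=cap('top','t2')
cv2.imwrite('pics/t2b.png',cv2.resize(c['image'][150:225,235:310,::-1],None,fx=8,fy=8,interpolation=cv2.INTER_CUBIC))
E
```

```text
t 1.95 grasp st [-0.1452 -0.0098  0.0663] tilt 39.7 yaw -129.1 50.9 F [-0.1  0.6 -0.1] grip 0.0 gap 0.997 q [ 0.94  0.47 -0.42  2.11 -0.86  0.69  0.59]
([-0.0044, -0.0069, 0.0044], [0.012, 0.002, 0.008])
```

View pics/t2b.png

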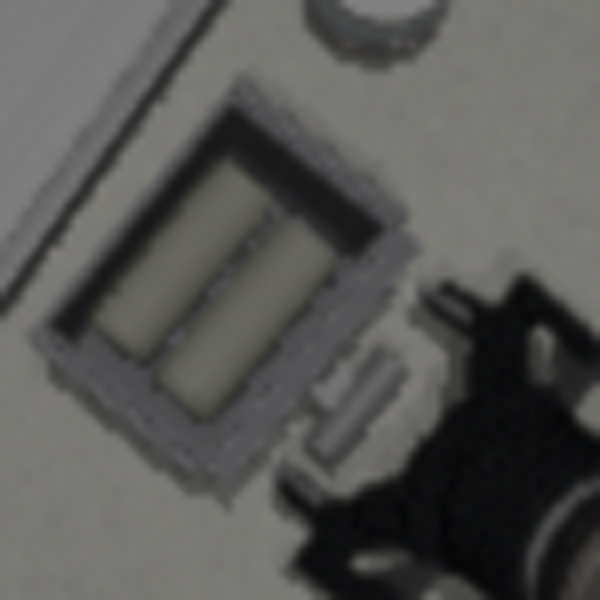

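Bar centre is at (357,410) and finger midpoint at (372,395), so the 7 mm correction agrees with the numbers.

move_arm([
  [[-0.0044, -0.007, 0.0044], [0.012, 0, 0.008], -1],
  [[-0.0044, -0.007, 0.0044], [0.012, 0, 0.008], -1],
  [[-0.0044, -0.007, 0.0044], [0.012, 0, 0.008], -0.1],
  [[-0.0044, -0.007, 0.0044], [0.012, 0, 0.008], -0.1],
  [[-0.0044, -0.007, 0.0044], [0.012, 0, 0.008], -0.1],
  [[-0.0044, -0.007, 0.0044], [0.012, 0, 0.008], -0.1],
  [[-0.0044, -0.007, 0.0044], [0.012, 0, 0.008], -0.1],
])

```text
t: 2.7
tool_pos: [0.4886, -0.073, 0.0509]
eef_rot: [-0.146, 0.849, 0.404, 0.308]
wrist_force: [-3.4, -2.1, 5.5]
finger_gap: 0.571
grip_force: 62.0
```

```bash
python3 - <<'E'
from h import *
where(); h=np.array([.4849,-.0778,.06]); print(row(h,40,51))
E
```

```text
t 2.7 grasp st [-0.1463 -0.0028  0.0593] tilt 39.7 yaw -129.1 50.9 F [-3.4 -2.1  5.5] grip 62.0 gap 0.571 q [ 0.94  0.48 -0.42  2.12 -0.86  0.68  0.6 ]
([0.0012, 0.0002, 0.0001], [0.001, 0.003, -0.001])
```

```bash
python3 - <<'E'
from h import *
for x,a in((-.136,52),(-.126,53.5),(-.117,54.5)): print(row(st(x,-.003,.0605),40,a))
E
```

```text
([0.0087, -0.0006, 0.0057], [0.012, 0.003, -0.014])
([0.0164, -0.0014, 0.0121], [0.029, 0.003, -0.034])
([0.0233, -0.0021, 0.0179], [0.04, 0.003, -0.048])
```

move_arm([
  [[0.0045, 0, 0.003], [0.006, 0, -0.007], -0.1],
  [[0.009, -0.0005, 0.006], [0.012, 0.002, -0.014], -0.1],
  [[0.0125, -0.001, 0.009], [0.02, 0.003, -0.024], -0.1],
  [[0.0165, -0.0015, 0.012], [0.029, 0.003, -0.034], -0.1],
  [[0.02, -0.002, 0.015], [0.035, 0.003, -0.041], -0.1],
  [[0.0233, -0.002, 0.018], [0.04, 0.003, -0.048], -0.1],
  [[0.0233, -0.002, 0.018], [0.04, 0.003, -0.048], -0.1],
])

```text
t: 3.4
tool_pos: [0.5052, -0.0497, 0.0509]
eef_rot: [-0.156, 0.835, 0.431, 0.303]
wrist_force: [-2.4, -7.6, 0.3]
finger_gap: 0.573
grip_force: 62.2
```

```bash
python3 - <<'E'
from h import *
where(); c=cap('top','t3'); P=cloud(c); x,y,z=np.moveaxis(P,-1,0); uv=np.mgrid[:384,:512]
m=(z>.128)&(z<.152)&(uv[0]>140)&(uv[0]<220)&(uv[1]>225)&(uv[1]<268)
b=P[m]; L=np.array([inst(p) for p in b]); print(m.sum(),L.min(0),L.max(0)); r=cv2.minAreaRect(L[:,:2].astype(np.float32)); print(r)
print(inst([.528,-.025,0]))
cv2.imwrite('pics/t3b.png',cv2.resize(c['image'][140:225,225:310,::-1],None,fx=7,fy=7,interpolation=cv2.INTER_CUBIC))
E
```

```text
t 3.4 grasp st [-0.1178 -0.0033  0.0594] tilt 39.9 yaw -125.4 54.6 F [-2.4 -7.6  0.3] grip 62.2 gap 0.573 q [ 0.88  0.5  -0.43  2.08 -0.83  0.69  0.57]
333 [-0.09681896 -0.06944769  0.12899236] [0.00031228 0.06243708 0.14742747]
((-0.048436250537633896, -0.0034912899136543274), (0.13171619176864624, 0.09706895053386688), 89.70867919921875)
[-0.07732125 -0.00749363  0.        ]
```

View pics/t3b.png

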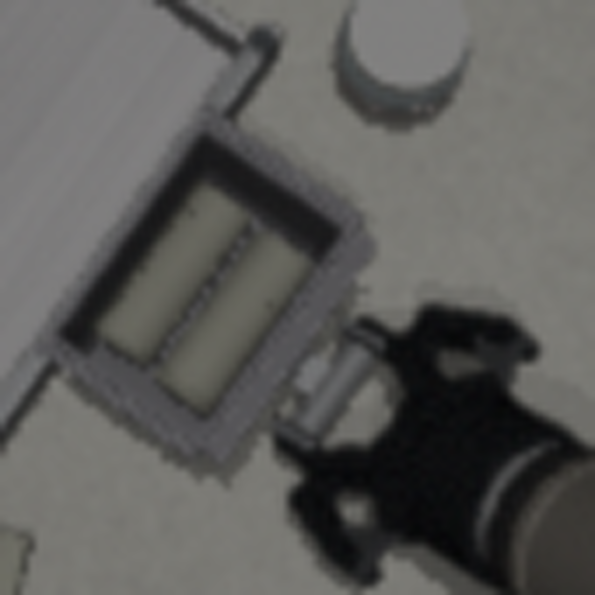

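The bin is now square and seated: front at x≈0 mm, skew 0.3°. I'll plan the tipping arc about the stop edge.

```bash
cat >> h.py <<'E'
def arc(ths,k=1.,t0=40,off=(0,0),rel=(-.117,.0085)):  # tip angles deg -> rows; k: share of turn done by the tool
    b=tool()[1:]
    for i,th in enumerate(ths):
        a=np.radians(th); x=rel[0]*np.cos(a)+rel[1]*np.sin(a); z=-rel[0]*np.sin(a)+rel[1]*np.cos(a)
        print(th,row(st(x+off[0],-.003,.052+z+off[1]),t0-k*th,54.5,b))
def binpose(f):  # bin tip angle from the top depth: back-face/handle-free side view left to the eye
    pass
E
python3 - <<'E'
from h import *
arc((2,4,7,10,13,16,19,22))
E
```

```text
2 ([0.0039, -0.0002, -0.0033], [0.0, -0.033, 0.002])
4 ([0.0065, -0.0002, -0.0061], [0.0, -0.067, 0.002])
7 ([0.0106, -0.0002, -0.0101], [0.0, -0.12, 0.002])
10 ([0.0149, -0.0002, -0.0139], [0.0, -0.172, 0.002])
13 ([0.0194, -0.0002, -0.0175], [0.0, -0.225, 0.002])
16 ([0.0241, -0.0002, -0.0209], [0.0, -0.277, 0.002])
19 ([0.0289, -0.0002, -0.024], [0.0, -0.329, 0.001])
22 ([0.0339, -0.0002, -0.0268], [0.0, -0.382, 0.001])
```

move_arm([
  [[0.004, 0, -0.0033], [0, -0.033, 0], -0.1],
  [[0.0065, 0, -0.006], [0, -0.067, 0], -0.1],
  [[0.0105, 0, -0.01], [0, -0.12, 0], -0.1],
  [[0.015, 0, -0.014], [0, -0.172, 0], -0.1],
  [[0.0195, 0, -0.0175], [0, -0.225, 0], -0.1],
  [[0.024, 0, -0.021], [0, -0.277, 0], -0.1],
  [[0.029, 0, -0.024], [0, -0.33, 0], -0.1],
  [[0.034, 0, -0.027], [0, -0.382, 0], -0.1],
])

```text
t: 4.25
tool_pos: [0.5096, -0.0427, 0.0937]
eef_rot: [-0.071, 0.878, 0.453, 0.138]
wrist_force: [1.1, -4.4, -2.3]
finger_gap: 0.569
grip_force: 63.6
```

```bash
python3 - <<'E'
from h import *
where(); c=cap('side','s4')
cv2.imwrite('pics/s4b.png',cv2.resize(c['image'][120:280,180:340,::-1],None,fx=3.7,fy=3.7,interpolation=cv2.INTER_CUBIC))
arc((25,28,31,34,37,40,43,46))
E
```

```text
t 4.25 grasp st [-0.1058 -0.0028  0.1042] tilt 17.8 yaw -125.5 54.5 F [ 1.1 -4.4 -2.3] grip 63.6 gap 0.569 q [ 0.43  0.32 -0.21  1.95 -0.32  0.79 -0.18]
25 ([0.0026, -0.0002, -0.0026], [0.001, -0.047, 0.006])
28 ([0.0066, -0.0002, -0.0067], [0.001, -0.1, 0.006])
31 ([0.0108, -0.0002, -0.0106], [0.001, -0.152, 0.006])
34 ([0.0152, -0.0001, -0.0143], [0.001, -0.204, 0.006])
37 ([0.0198, -0.0001, -0.0178], [0.001, -0.257, 0.006])
40 ([0.0246, -0.0001, -0.021], [0.002, -0.309, 0.006])
43 ([0.0296, -0.0001, -0.0239], [0.002, -0.362, 0.006])
46 ([0.0347, -0.0, -0.0266], [0.002, -0.414, 0.006])
```

View pics/s4b.png

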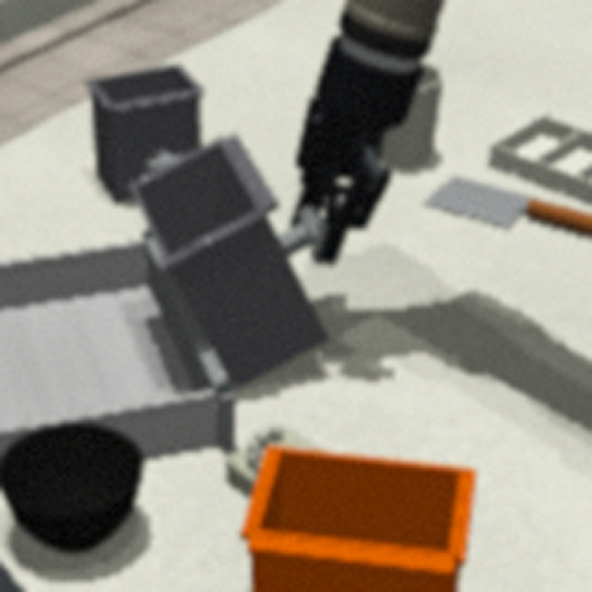

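The bin is tipping with the tool: its front rests on the stop edge near (170,265) and the handle is held at (310,235). Continuing the arc.

move_arm([
  [[0.0026, 0, -0.0026], [0, -0.047, 0.003], -0.1],
  [[0.0066, 0, -0.0067], [0, -0.1, 0.006], -0.1],
  [[0.011, 0, -0.0106], [0, -0.152, 0.006], -0.1],
  [[0.015, 0, -0.0143], [0, -0.204, 0.006], -0.1],
  [[0.02, 0, -0.018], [0, -0.257, 0.006], -0.1],
  [[0.0246, 0, -0.021], [0, -0.309, 0.006], -0.1],
  [[0.0296, 0, -0.024], [0, -0.362, 0.006], -0.1],
  [[0.0347, 0, -0.0266], [0, -0.414, 0.006], -0.1],
])

```text
t: 5.1
tool_pos: [0.5209, -0.0227, 0.129]
eef_rot: [0.022, 0.888, 0.456, -0.05]
wrist_force: [-2.4, -4.6, -1.7]
finger_gap: 0.57
grip_force: 63.9
```

```bash
python3 - <<'E'
from h import *
where()
arc((49,52,55,58,61,64,67,70))
E
```

```text
t 5.1 grasp st [-0.0784 -0.0004  0.1399] tilt -6.3 yaw -125.7 54.3 F [-2.4 -4.6 -1.7] grip 63.9 gap 0.57 q [ 0.04  0.39 -0.11  1.69  0.13  1.14 -0.75]
49 ([0.0068, 0.0026, -0.0068], [-0.007, -0.048, -0.003])
52 ([0.0108, 0.0025, -0.011], [-0.007, -0.1, -0.003])
55 ([0.0151, 0.0025, -0.0149], [-0.007, -0.153, -0.003])
58 ([0.0195, 0.0025, -0.0185], [-0.007, -0.205, -0.002])
61 ([0.0241, 0.0024, -0.022], [-0.007, -0.257, -0.002])
64 ([0.0289, 0.0024, -0.0252], [-0.007, -0.31, -0.002])
67 ([0.0338, 0.0024, -0.0281], [-0.008, -0.362, -0.002])
70 ([0.0389, 0.0023, -0.0308], [-0.008, -0.414, -0.002])
```

move_arm([
  [[0.005, 0.001, -0.005], [-0.003, -0.048, 0], -0.1],
  [[0.0105, 0.002, -0.0105], [-0.007, -0.1, -0.003], -0.1],
  [[0.015, 0.0025, -0.015], [-0.007, -0.153, -0.003], -0.1],
  [[0.0195, 0.0025, -0.0185], [-0.007, -0.205, -0.002], -0.1],
  [[0.024, 0.0025, -0.022], [-0.007, -0.257, -0.002], -0.1],
  [[0.029, 0.0025, -0.025], [-0.007, -0.31, -0.002], -0.1],
  [[0.034, 0.0025, -0.028], [-0.008, -0.362, -0.002], -0.1],
  [[0.039, 0.0025, -0.031], [-0.008, -0.414, -0.002], -0.1],
])

```text
t: 5.9
tool_pos: [0.5464, 0.0108, 0.1563]
eef_rot: [0.118, 0.859, 0.442, -0.232]
wrist_force: [-3.1, -3.4, -2.3]
finger_gap: 0.572
grip_force: 63.7
```

```bash
python3 - <<'E'
from h import *
where(); c=cap('side','s5')
cv2.imwrite('pics/s5b.png',cv2.resize(c['image'][110:280,150:320,::-1],None,fx=3.5,fy=3.5,interpolation=cv2.INTER_CUBIC))
where(); arc((73,76,79,82,85,88,91,94))
E
```

```text
t 5.9 grasp st [-0.032  -0.0018  0.1658] tilt -30.1 yaw -125.5 54.5 F [-3.1 -3.4 -2.3] grip 63.7 gap 0.572 q [-0.23  0.65 -0.05  1.33  0.35  1.6  -0.96]
t 5.95 grasp st [-0.0305 -0.0018  0.1662] tilt -30.3 yaw -125.4 54.6 F [-4.2 -5.   4.8] grip 64.1 gap 0.572 q [-0.23  0.65 -0.05  1.32  0.35  1.6  -0.96]
73 ([0.0032, 0.0012, -0.0024], [-0.0, -0.047, 0.003])
76 ([0.0072, 0.0013, -0.0065], [-0.0, -0.1, 0.003])
79 ([0.0114, 0.0013, -0.0104], [0.0, -0.152, 0.003])
82 ([0.0158, 0.0013, -0.0141], [0.0, -0.205, 0.003])
85 ([0.0204, 0.0013, -0.0176], [0.0, -0.257, 0.003])
88 ([0.0252, 0.0013, -0.0208], [0.0, -0.309, 0.003])
91 ([0.0302, 0.0013, -0.0237], [0.0, -0.362, 0.003])
94 ([0.0353, 0.0013, -0.0264], [0.0, -0.414, 0.003])
```

View pics/s5b.png

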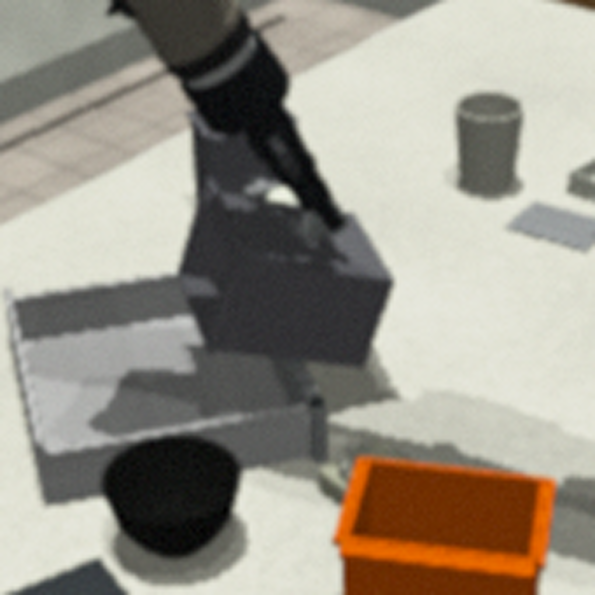

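```bash
cat >> h.py <<'E'
def corners(c,th,hx,hz,org=(0,0),s=1):
    a=np.radians(th); out=[]
    for x,z in((-.0425,0),(.0425,0),(.0425,.14),(-.0425,.14)):
        dx,dz=x+.0745,z-.06
        out.append(proj(c,st(hx+dx*np.cos(a)+dz*np.sin(a),.057,hz-dx*np.sin(a)+dz*np.cos(a))))
    return ((np.array(out)-org)*s).round()
E
python3 - <<'E'
from h import *
c=pickle.load(open('pics/s5.pkl','rb'))
for th in (65,72,80,90): print(th,corners(c,th,-.0305,.1662,(150,110),3.5).tolist())
E
```

```text
65 [[387.0, 283.0], [346.0, 368.0], [192.0, 333.0], [232.0, 243.0]]
72 [[394.0, 276.0], [364.0, 364.0], [205.0, 346.0], [232.0, 255.0]]
80 [[402.0, 268.0], [384.0, 356.0], [222.0, 359.0], [235.0, 268.0]]
90 [[410.0, 256.0], [408.0, 344.0], [246.0, 371.0], [241.0, 282.0]]
```

The picture matches a tip of 72° (side-face corners (390,280), (365,360), (205,345)), so the bin follows the tool rigidly. Continuing.

move_arm([
  [[0.0032, 0.001, -0.0024], [0, -0.047, 0.003], -0.1],
  [[0.007, 0.0013, -0.0065], [0, -0.1, 0.003], -0.1],
  [[0.0114, 0.0013, -0.0104], [0, -0.152, 0.003], -0.1],
  [[0.016, 0.0013, -0.014], [0, -0.205, 0.003], -0.1],
  [[0.0204, 0.0013, -0.0176], [0, -0.257, 0.003], -0.1],
  [[0.025, 0.0013, -0.021], [0, -0.309, 0.003], -0.1],
  [[0.03, 0.0013, -0.0237], [0, -0.362, 0.003], -0.1],
  [[0.0353, 0.0013, -0.0264], [0, -0.414, 0.003], -0.1],
])

```text
t: 6.75
tool_pos: [0.5751, 0.0479, 0.1638]
eef_rot: [0.205, 0.795, 0.408, -0.4]
wrist_force: [-2.9, -0.9, 4.3]
finger_gap: 0.571
grip_force: 65.2
```

```bash
python3 - <<'E'
from h import *
where(); arc((96,98,100,102,104,106,108,110))
E
```

```text
t 6.75 grasp st [ 0.0182 -0.0035  0.1704] tilt -53.5 yaw -125.7 54.3 F [-2.9 -0.9  4.3] grip 65.2 gap 0.571 q [-0.41  0.99  0.07  0.9   0.47  2.03 -0.94]
96 ([0.0033, -0.0005, -0.0003], [-0.003, -0.044, -0.002])
98 ([0.006, -0.0005, -0.0031], [-0.003, -0.079, -0.002])
100 ([0.0087, -0.0005, -0.0057], [-0.003, -0.114, -0.002])
102 ([0.0115, -0.0005, -0.0083], [-0.003, -0.149, -0.002])
104 ([0.0145, -0.0005, -0.0108], [-0.003, -0.184, -0.002])
106 ([0.0175, -0.0006, -0.0132], [-0.003, -0.219, -0.002])
108 ([0.0206, -0.0006, -0.0155], [-0.003, -0.254, -0.002])
110 ([0.0237, -0.0006, -0.0177], [-0.003, -0.288, -0.002])
```

Joint 6 is at its limit (2.03), so for the rest I'll carry the handle along the arc at constant tilt. The edge will turn the bin in the pinch.

```bash
python3 - <<'E'
from h import *
arc((95,97,99,101,103,105,108,111),k=0,t0=-52.5)
E
```

```text
95 ([0.0025, -0.0005, 0.0011], [-0.003, 0.017, -0.002])
97 ([0.0055, -0.0005, -0.0017], [-0.003, 0.017, -0.002])
99 ([0.0086, -0.0005, -0.0044], [-0.003, 0.017, -0.002])
101 ([0.0117, -0.0005, -0.007], [-0.003, 0.017, -0.002])
103 ([0.015, -0.0005, -0.0094], [-0.003, 0.017, -0.002])
105 ([0.0183, -0.0006, -0.0118], [-0.003, 0.017, -0.002])
108 ([0.0235, -0.0006, -0.0151], [-0.003, 0.017, -0.002])
111 ([0.0288, -0.0006, -0.0182], [-0.003, 0.017, -0.002])
```

move_arm([
  [[0.0025, 0, 0.001], [0, 0.017, 0], -0.1],
  [[0.0055, -0.0005, -0.0017], [0, 0.017, 0], -0.1],
  [[0.0086, -0.0005, -0.0044], [0, 0.017, 0], -0.1],
  [[0.0117, -0.0005, -0.007], [0, 0.017, 0], -0.1],
  [[0.015, -0.0005, -0.0094], [0, 0.017, 0], -0.1],
  [[0.0183, -0.0006, -0.0118], [0, 0.017, 0], -0.1],
  [[0.0235, -0.0006, -0.015], [0, 0.017, 0], -0.1],
  [[0.0288, -0.0006, -0.018], [0, 0.017, 0], -0.1],
])

```text
t: 7.55
tool_pos: [0.5951, 0.0736, 0.154]
eef_rot: [0.204, 0.8, 0.409, -0.389]
wrist_force: [-2.4, 3.0, 13.6]
finger_gap: 0.573
grip_force: 68.1
```

```bash
python3 - <<'E'
from h import *
where(); c=cap('side','s6'); d=cap('top','t6')
a=cv2.resize(c['image'][130:280,140:290,::-1],(400,400),interpolation=cv2.INTER_CUBIC)
b=cv2.resize(d['image'][100:220,160:280,::-1],(400,400),interpolation=cv2.INTER_CUBIC)
cv2.imwrite('pics/s6b.png',np.hstack([a,b]))
o,p,R=tool(); g=inst(p-.011*R.as_matrix()[:,2])
for th in (90,95,100,105,110,115): print(th,corners(c,th,g[0],g[2],(140,130),400/150).tolist())
E
```

```text
t 7.55 grasp st [ 0.0506 -0.0048  0.1608] tilt -52.1 yaw -125.6 54.4 F [-2.4  3.  13.6] grip 68.1 gap 0.573 q [-0.51  1.07  0.31  0.79  0.3   2.03 -0.85]
90 [[265.0, 158.0], [266.0, 225.0], [139.0, 246.0], [133.0, 179.0]]
95 [[267.0, 153.0], [275.0, 219.0], [149.0, 250.0], [137.0, 184.0]]
100 [[269.0, 148.0], [283.0, 213.0], [160.0, 252.0], [141.0, 189.0]]
105 [[270.0, 143.0], [291.0, 206.0], [171.0, 254.0], [145.0, 193.0]]
110 [[271.0, 138.0], [298.0, 198.0], [182.0, 255.0], [150.0, 197.0]]
115 [[272.0, 133.0], [305.0, 190.0], [193.0, 255.0], [155.0, 201.0]]
```

View pics/s6b.png

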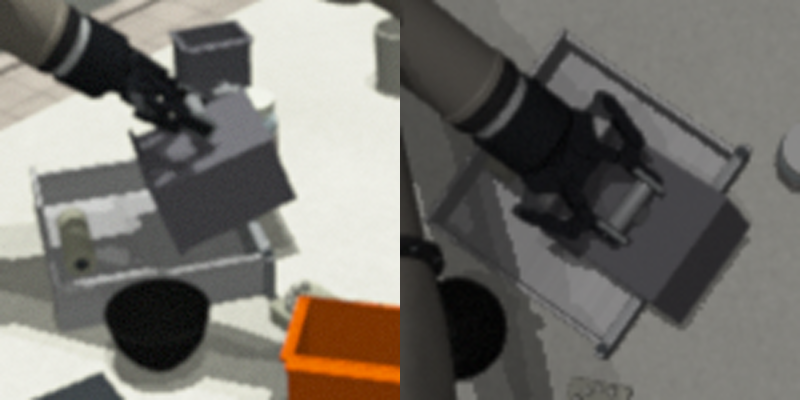

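The tip is about 108°: bin corners at (295,198) and (182,250) in the left half, one cylinder in the tray at (75,240). I'll hold, then look for the second cylinder in the depth data.

move_arm([
  [[0.001, 0, 0.001], [0, 0, 0], -0.1],
  [[0.001, 0, 0.001], [0, 0, 0], -0.1],
  [[0.001, 0, 0.001], [0, 0, 0], -0.1],
  [[0.001, 0, 0.001], [0, 0, 0], -0.1],
  [[0.001, 0, 0.001], [0, 0, 0], -0.1],
  [[0.001, 0, 0.001], [0, 0, 0], -0.1],
  [[0.001, 0, 0.001], [0, 0, 0], -0.1],
  [[0.001, 0, 0.001], [0, 0, 0], -0.1],
])

```text
t: 8.45
tool_pos: [0.5949, 0.0735, 0.154]
eef_rot: [0.205, 0.8, 0.408, -0.389]
wrist_force: [-0.8, 3.0, 16.5]
finger_gap: 0.57
grip_force: 68.4
```

```bash
cat >> h.py <<'E'
def cyl(*cs):
    H=np.zeros((22,24),int)
    for c in cs:
        P=cloud(c); b=head(SA); d=P-S0; x=d@b; y=d@np.array([-b[1],b[0],0]); z=P[...,2]
        m=(x>.012)&(x<.222)&(abs(y)<.113)&(z>.018)&(z<.044)&(c['depth']>0)
        H+=np.histogram2d(x[m],y[m],bins=[22,24],range=[[.01,.23],[-.12,.12]])[0].astype(int)
    print('rows x .01..(10mm), cols y -.12..'); print('\n'.join(' '.join('%3d'%v for v in r) for r in H))
E
python3 - <<'E'
from h import *
where(); c=cap('side','s7'); d=cap('top','t7'); cyl(c,d)
E
```

```text
t 8.45 grasp st [ 0.0504 -0.0047  0.1607] tilt -52.2 yaw -125.6 54.4 F [-0.8  3.  16.5] grip 68.4 gap 0.57 q [-0.51  1.07  0.31  0.79  0.3   2.03 -0.85]
rows x .01..(10mm), cols y -.12..
  0   0   0   0   0   0   0   0   0   0   0   0   0   0   2   4   5   4   7   0   3   0   0   0
  0   0   0   0   0   0   0   0   0   0   0   0   0   0   0   0   0   0   0   0   0   0   0   0
  0   0   0   0   0   0   0   0   0   0   0   0   0   0   0   0   0   0   0   0   0   0   0   0
  0   0   0   0   0   0   0   0   0   0   0   0   0   0   0   0   0   4   0   0   0   0   0   0
  0   0   0   0   0   0   0   0   0   0   0   0   0   0   0   0   0   6   0   0   0   0   0   0
  0   0   0   0   0   0   0   0   0   0   0   0   0   0   0   0   0   7   0   0   0   0   0   0
  0   0   0   0   0   0   0   0   0   0   0   0   0   0   0   0   0  12   0   0   0   0   0   0
  0   0   0   0   0   0   0   0   0   0   0   0   0   0   0   0   0  13   3   0   0   0   0   0
  0   0   0   0   0   0   0   0   0   0   0   0   0   0   0   0   0   1   0   0   0   0   0   0
  4   2   0   0   0   0   0   0   0   0   0   0  
[... 498 characters left out ...]
   0   0   0   0   0   0   0
  6   3   0   0   0   0   1   7   4   7   5   6   6   7   7  29   0   0   0   0   0   0   0   0
  7   2   0   0   0   0   1   8   7   5   7   7   7   8   8  30   0   0   0   0   0   0   0   0
  5   0   0   0   0   0   0   6   7   6   9   5  10   5  10  20   0   0   0   0   0   0   0   0
  5   0   0   0   0   0   0   6   7   3  10   3   8   6  10  29   6   0   0   0   0   0   0   0
  5   0   0   0   0   0   0   7   4   9   4   9   4   7  13  29   4   0   0   0   0   0   0   0
  3   2   1   0   0   0   0   6   8   4   5   7   9   5  10  25   5   0   0   0   1   0   0   0
  1   7   4   5   3   3   0   0   0   0   0   0   0   0   1   5   3   6   5   5   4   7   5   1
```

Both cylinders lie side by side in the tray (x ≈ 0.15–0.22). Next I'll measure the bin angle from the back-face slope and plan the return.

```bash
cat >> h.py <<'E'
def back(c,x0,x1,dz=.005):
    P=cloud(c); b=head(SA); d=P-S0; x=d@b; y=d@np.array([-b[1],b[0],0]); z=P[...,2]
    m=(x>x0)&(x<x1)&(abs(y+.003)>.035)&(abs(y+.003)<.055)&(z>.06)&(z<.3); p=np.polyfit(x[m],z[m],1)
    for _ in range(5):
        k=m&(abs(z-np.polyval(p,x))<dz); p=np.polyfit(x[k],z[k],1)
    print('n',k.sum(),'theta',90-np.degrees(np.arctan(p[0])),'z at 0',p[1])
E
python3 - <<'E'
from h import *
c=pickle.load(open('pics/t7.pkl','rb')); back(c,-.005,.05); back(c,.0,.04); back(pickle.load(open('pics/s7.pkl','rb')),0,.05)
arc((105,102,99,96,93,90,87,84),t0=56)
E
```

```text
n 208 theta 108.72106624156265 z at 0 0.14614058422617357
n 155 theta 108.85520505464744 z at 0 0.14615605665721731
n 40 theta 103.78710393377831 z at 0 0.14175676527557932
105 ([-0.0083, -0.0017, 0.0081], [0.004, 0.056, -0.009])
102 ([-0.0128, -0.0017, 0.0116], [0.005, 0.108, -0.009])
99 ([-0.0171, -0.0016, 0.0152], [0.005, 0.161, -0.009])
96 ([-0.0212, -0.0016, 0.0191], [0.005, 0.213, -0.009])
93 ([-0.0251, -0.0016, 0.0232], [0.005, 0.266, -0.009])
90 ([-0.0288, -0.0016, 0.0275], [0.006, 0.318, -0.009])
87 ([-0.0322, -0.0016, 0.032], [0.006, 0.37, -0.009])
84 ([-0.0354, -0.0015, 0.0366], [0.006, 0.423, -0.008])
```

move_arm([
  [[-0.006, -0.001, 0.006], [0, 0.045, 0], -0.1],
  [[-0.0125, -0.0016, 0.0115], [0.005, 0.108, -0.005], -0.1],
  [[-0.017, -0.0016, 0.015], [0.005, 0.161, -0.009], -0.1],
  [[-0.021, -0.0016, 0.019], [0.005, 0.213, -0.009], -0.1],
  [[-0.025, -0.0016, 0.023], [0.005, 0.266, -0.009], -0.1],
  [[-0.0288, -0.0016, 0.0275], [0.006, 0.318, -0.009], -0.1],
  [[-0.032, -0.0016, 0.032], [0.006, 0.37, -0.009], -0.1],
  [[-0.0354, -0.0015, 0.0366], [0.006, 0.423, -0.008], -0.1],
])

```text
t: 9.35
tool_pos: [0.5661, 0.0328, 0.158]
eef_rot: [0.11, 0.863, 0.445, -0.212]
wrist_force: [0.8, 0.5, 10.1]
finger_gap: 0.573
grip_force: 68.2
```

```bash
python3 - <<'E'
from h import *
where(); back(cap('top','t8'),-.02,.03)
arc((81,78,75,72,69,66,63,60),t0=56.5)
E
```

```text
t 9.35 grasp st [-0.003  -0.0049  0.1678] tilt -27.6 yaw -125.4 54.6 F [ 0.8  0.5 10.1] grip 68.2 gap 0.573 q [-0.42  0.67  0.25  1.28  0.17  1.56 -0.85]
n 40 theta 22.75838932188914 z at 0 0.17194067622211076
81 ([-0.0035, -0.0022, 0.0015], [0.0, 0.053, -0.003])
78 ([-0.008, -0.0022, 0.0049], [0.0, 0.105, -0.003])
75 ([-0.0124, -0.0022, 0.0085], [0.0, 0.158, -0.003])
72 ([-0.0165, -0.0022, 0.0123], [0.0, 0.21, -0.003])
69 ([-0.0204, -0.0022, 0.0164], [0.0, 0.262, -0.003])
66 ([-0.0242, -0.0022, 0.0206], [0.0, 0.315, -0.003])
63 ([-0.0277, -0.0022, 0.025], [0.001, 0.367, -0.003])
60 ([-0.0309, -0.0022, 0.0296], [0.001, 0.419, -0.003])
```

move_arm([
  [[-0.0035, -0.001, 0.0015], [0, 0.053, 0], -0.1],
  [[-0.008, -0.002, 0.005], [0, 0.105, -0.003], -0.1],
  [[-0.0124, -0.0022, 0.0085], [0, 0.158, -0.003], -0.1],
  [[-0.0165, -0.0022, 0.0123], [0, 0.21, -0.003], -0.1],
  [[-0.0204, -0.0022, 0.0164], [0, 0.262, -0.003], -0.1],
  [[-0.024, -0.0022, 0.0206], [0, 0.315, -0.003], -0.1],
  [[-0.0277, -0.0022, 0.025], [0, 0.367, -0.003], -0.1],
  [[-0.031, -0.0022, 0.0296], [0, 0.42, -0.003], -0.1],
])

```text
t: 10.2
tool_pos: [0.5401, -0.0029, 0.1439]
eef_rot: [0.016, 0.888, 0.458, -0.029]
wrist_force: [2.0, -5.0, 1.0]
finger_gap: 0.569
grip_force: 67.3
```

```bash
python3 - <<'E'
from h import *
where(); cap('side','s9')
arc((57,54,51,48,45,42,39,36),t0=56.5)
E
```

```text
t 10.2 grasp st [-0.0516 -0.0045  0.1549] tilt -3.8 yaw -125.4 54.6 F [ 2. -5.  1.] grip 67.3 gap 0.569 q [-0.21  0.39  0.2   1.65 -0.02  1.14 -0.63]
57 ([-0.0012, -0.0004, -0.0005], [-0.002, 0.058, -0.003])
54 ([-0.0057, -0.0004, 0.0029], [-0.002, 0.111, -0.003])
51 ([-0.01, -0.0003, 0.0065], [-0.002, 0.163, -0.003])
48 ([-0.0141, -0.0003, 0.0104], [-0.002, 0.215, -0.003])
45 ([-0.0181, -0.0003, 0.0145], [-0.002, 0.268, -0.003])
42 ([-0.0218, -0.0003, 0.0187], [-0.002, 0.32, -0.003])
39 ([-0.0252, -0.0003, 0.0232], [-0.002, 0.372, -0.003])
36 ([-0.0285, -0.0002, 0.0278], [-0.002, 0.425, -0.003])
```

move_arm([
  [[-0.002, 0, 0.001], [0, 0.058, 0], -0.1],
  [[-0.0057, 0, 0.003], [-0.002, 0.11, -0.003], -0.1],
  [[-0.01, 0, 0.0065], [-0.002, 0.163, -0.003], -0.1],
  [[-0.014, 0, 0.0104], [-0.002, 0.215, -0.003], -0.1],
  [[-0.018, 0, 0.0145], [-0.002, 0.268, -0.003], -0.1],
  [[-0.0218, 0, 0.0187], [-0.002, 0.32, -0.003], -0.1],
  [[-0.0252, 0, 0.0232], [-0.002, 0.372, -0.003], -0.1],
  [[-0.0285, 0, 0.0278], [-0.002, 0.425, -0.003], -0.1],
])

```text
t: 11.05
tool_pos: [0.5193, -0.0262, 0.1158]
eef_rot: [-0.083, 0.874, 0.453, 0.157]
wrist_force: [-3.5, -5.2, 0.5]
finger_gap: 0.566
grip_force: 67.7
```

```bash
python3 - <<'E'
from h import *
where(); c=cap('side','s10'); d=cap('top','t10')
# bin angle: rim/side points from the top view: section at side rim
for C in (c,d):
    P=cloud(C).reshape(-1,3); L=np.c_[(P-S0)@head(SA),(P-S0)@np.array([-np.sin(SA),np.cos(SA),0]),P[:,2]]
    m=(L[:,0]>-.16)&(L[:,0]<.09)&(abs(L[:,1]+.004)<.07)&(L[:,2]>.075)&(L[:,2]<.3)
    # side face points: outer y of +side
    s=L[m&(L[:,1]>.045)]; 
    if len(s)>20:
        r=cv2.minAreaRect(s[:,[0,2]].astype(np.float32)); print(len(s),r); 
        i=s[:,2].argmax(); j=s[:,0].argmax(); k=s[:,0].argmin(); print('top',s[i],'front',s[j],'back',s[k])
arc((33,30,27,24,21,18,15,12),t0=56.5)
E
```

```text
t 11.05 grasp st [-0.0872 -0.0011  0.1261] tilt 20.4 yaw -125.2 54.8 F [-3.5 -5.2  0.5] grip 67.7 gap 0.566 q [ 0.15  0.29  0.11  1.94 -0.5   0.85 -0.04]
1023 ((-0.061372920870780945, 0.13289503753185272), (0.12268411368131638, 0.19392119348049164), 52.581119537353516)
top [-0.11301123  0.04718773  0.21223204] front [0.05091368 0.0617112  0.12314231] back [-0.12912853  0.06069483  0.20086514]
308 ((-0.06274836510419846, 0.13262882828712463), (0.12084363400936127, 0.1951475590467453), 52.20877456665039)
top [-0.10695965  0.06169     0.21146603] front [0.04870161 0.0548186  0.11712494] back [-0.13002337  0.05941689  0.20510069]
33 ([-0.0048, 0.0035, -0.0004], [-0.009, 0.055, -0.001])
30 ([-0.0093, 0.0035, 0.003], [-0.009, 0.107, -0.001])
27 ([-0.0136, 0.0035, 0.0066], [-0.009, 0.16, -0.001])
24 ([-0.0178, 0.0036, 0.0105], [-0.009, 0.212, -0.001])
21 ([-0.0217, 0.0036, 0.0145], [-0.009, 0.264, -0.002])
18 ([-0.0254, 0.0037, 0.0188], [-0.009, 0.317, -0.002])
15 ([-0.0289, 0.0037, 0.0232], [-0.009, 0.369, -0.002])
12 ([-0.0321, 0.0037, 0.0278], [-0.009, 0.422, -0.002])
```

The mouth's front corner is at (0.051, 0.123), which matches 36°. The bin is tracking rigidly.

move_arm([
  [[-0.004, 0.0015, 0], [-0.004, 0.055, 0], -0.1],
  [[-0.009, 0.003, 0.003], [-0.009, 0.107, 0], -0.1],
  [[-0.0136, 0.0035, 0.0066], [-0.009, 0.16, 0], -0.1],
  [[-0.0178, 0.0035, 0.0105], [-0.009, 0.212, 0], -0.1],
  [[-0.0217, 0.0035, 0.0145], [-0.009, 0.264, -0.002], -0.1],
  [[-0.0254, 0.0037, 0.0188], [-0.009, 0.317, -0.002], -0.1],
  [[-0.0289, 0.0037, 0.0232], [-0.009, 0.369, -0.002], -0.1],
  [[-0.032, 0.0037, 0.0278], [-0.009, 0.422, -0.002], -0.1],
])

```text
t: 11.95
tool_pos: [0.5096, -0.0415, 0.0784]
eef_rot: [-0.174, 0.82, 0.427, 0.339]
wrist_force: [-12.2, -5.5, 2.4]
finger_gap: 0.572
grip_force: 68.4
```

```bash
cat >> h.py <<'E'
def rim(c):
    P=cloud(c).reshape(-1,3); L=np.c_[(P-S0)@head(SA),(P-S0)@np.array([-np.sin(SA),np.cos(SA),0]),P[:,2]]
    m=(L[:,0]>-.2)&(L[:,0]<.06)&(abs(L[:,1]+.004)<.07)&(L[:,2]>.1)&(L[:,2]<.19)
    for lo,hi in((.045,.064),(-.072,-.053)):
        s=L[m&(L[:,1]>lo)&(L[:,1]<hi)&(L[:,2]>.105)]
        if len(s)<15: continue
        # upper envelope over x
        xs=np.arange(-.13,.04,.008); e=np.array([(s[abs(s[:,0]-x)<.004][:,0].mean(),s[abs(s[:,0]-x)<.004][:,2].max()) for x in xs if (abs(s[:,0]-x)<.004).sum()>1])
        print(lo,e.round(3).tolist())
E
python3 - <<'E'
from h import *
where(); rim(cap('top','t11'))
arc((9,7,5,3,1.5,0,0,0),t0=56.5)
E
```

```text
t 11.95 grasp st [-0.1092 -0.0022  0.0862] tilt 44.8 yaw -125.0 55.0 F [-12.2  -5.5   2.4] grip 68.4 gap 0.572 q [ 0.56  0.45 -0.01  2.1  -1.09  0.91  0.78]
0.045 [[-0.13, 0.129], [-0.124, 0.12], [-0.074, 0.164], [-0.066, 0.162], [-0.058, 0.159], [-0.05, 0.159], [-0.042, 0.155], [-0.034, 0.153], [-0.026, 0.152], [-0.018, 0.152], [-0.01, 0.149], [-0.002, 0.147], [0.007, 0.145], [0.014, 0.145]]
-0.072 [[-0.13, 0.131], [-0.123, 0.122], [-0.074, 0.162], [-0.066, 0.161], [-0.058, 0.159], [-0.05, 0.155], [-0.043, 0.155], [-0.035, 0.153], [-0.026, 0.152], [-0.018, 0.151], [-0.01, 0.147], [-0.002, 0.148], [0.006, 0.144], [0.014, 0.143]]
9 ([-0.0059, 0.0006, 0.0013], [-0.002, 0.047, 0.002])
7 ([-0.0089, 0.0006, 0.0035], [-0.002, 0.082, 0.002])
5 ([-0.0119, 0.0006, 0.0058], [-0.002, 0.117, 0.002])
3 ([-0.0148, 0.0006, 0.0082], [-0.002, 0.152, 0.002])
1.5 ([-0.0169, 0.0006, 0.0101], [-0.002, 0.178, 0.002])
0 ([-0.0189, 0.0006, 0.012], [-0.003, 0.204, 0.002])
0 ([-0.0189, 0.0006, 0.012], [-0.003, 0.204, 0.002])
0 ([-0.0189, 0.0006, 0.012], [-0.003, 0.204, 0.002])
```

move_arm([
  [[-0.006, 0, 0.0005], [0, 0.047, 0], -0.1],
  [[-0.0095, 0, 0.0025], [0, 0.082, 0], -0.1],
  [[-0.0125, 0, 0.005], [0, 0.117, 0], -0.1],
  [[-0.0155, 0, 0.007], [0, 0.152, 0], -0.1],
  [[-0.0178, 0, 0.0085], [0, 0.178, 0], -0.1],
  [[-0.02, 0, 0.0102], [0, 0.2, 0], -0.1],
  [[-0.02, 0, 0.0102], [0, 0.2, 0], -0.1],
])

```text
t: 12.7
tool_pos: [0.5091, -0.048, 0.0578]
eef_rot: [-0.215, 0.783, 0.406, 0.42]
wrist_force: [0.4, 0.8, -3.1]
finger_gap: 0.572
grip_force: 67.1
```

```bash
python3 - <<'E'
from h import *
where(); rim(cap('top','t12'))
print(row(st(-.119,-.003,.0595),56.5,54.5))
E
```

```text
t 12.7 grasp st [-0.1162 -0.0054  0.064 ] tilt 56.3 yaw -125.3 54.7 F [ 0.4  0.8 -3.1] grip 67.1 gap 0.572 q [ 0.72  0.61 -0.05  2.1  -1.24  1.04  1.08]
0.045 [[-0.096, 0.144], [-0.09, 0.146], [-0.082, 0.145], [-0.074, 0.143], [-0.066, 0.143], [-0.058, 0.146], [-0.05, 0.144], [-0.042, 0.142], [-0.034, 0.145], [-0.026, 0.146], [-0.019, 0.144], [-0.01, 0.144], [-0.003, 0.144]]
-0.072 [[-0.096, 0.143], [-0.09, 0.144], [-0.082, 0.146], [-0.074, 0.146], [-0.066, 0.146], [-0.058, 0.143], [-0.05, 0.144], [-0.042, 0.143], [-0.034, 0.144], [-0.026, 0.143], [-0.018, 0.144], [-0.01, 0.145], [-0.004, 0.142]]
([-0.0057, -0.0026, 0.0003], [0.0, 0.004, 0.008])
```

Level, about 3–4 mm above the bench. I'll set it down, then open.

move_arm([
  [[-0.002, 0, 0], [0, 0.002, 0.004], -0.1],
  [[-0.004, -0.001, 0], [0, 0.004, 0.006], -0.1],
  [[-0.0055, -0.002, 0], [0, 0.004, 0.008], -0.1],
  [[-0.0055, -0.002, 0], [0, 0.004, 0.008], -0.1],
  [[-0.0055, -0.002, 0], [0, 0.004, 0.008], -0.1],
])

```text
t: 13.25
tool_pos: [0.507, -0.0504, 0.0557]
eef_rot: [-0.215, 0.783, 0.403, 0.423]
wrist_force: [3.6, 0.7, 2.5]
finger_gap: 0.572
grip_force: 67.3
```

```bash
python3 - <<'E'
from h import *
where(); rim(cap('top','t13'))
E
```

```text
t 13.25 grasp st [-0.1193 -0.0051  0.0618] tilt 56.6 yaw -125.6 54.4 F [3.6 0.7 2.5] grip 67.3 gap 0.572 q [ 0.72  0.62 -0.05  2.11 -1.25  1.04  1.09]
0.045 [[-0.098, 0.145], [-0.089, 0.144], [-0.082, 0.145], [-0.074, 0.143], [-0.066, 0.142], [-0.058, 0.145], [-0.049, 0.143], [-0.042, 0.144], [-0.034, 0.144], [-0.026, 0.144], [-0.018, 0.145], [-0.01, 0.146]]
-0.072 [[-0.098, 0.142], [-0.09, 0.145], [-0.082, 0.144], [-0.074, 0.144], [-0.066, 0.146], [-0.058, 0.143], [-0.05, 0.144], [-0.042, 0.144], [-0.034, 0.145], [-0.026, 0.145], [-0.018, 0.145], [-0.01, 0.145]]
```

move_arm([
  [[-0.0008, 0, 0.0005], [0, 0, 0], -0.1],
  [[-0.0008, 0, 0.0005], [0, 0, 0], -0.4],
  [[-0.0008, 0, 0.0005], [0, 0, 0], -1],
  [[-0.0008, 0, 0.0005], [0, 0, 0], -1],
  [[-0.0008, 0, 0.0005], [0, 0, 0], -1],
  [[-0.0008, 0, 0.0005], [0, 0, 0], -1],
  [[-0.0008, 0, 0.0005], [0, 0, 0], -1],
])

```text
t: 14.0
tool_pos: [0.5055, -0.0508, 0.0528]
eef_rot: [-0.215, 0.784, 0.403, 0.421]
wrist_force: [0.3, -0.5, -0.4]
finger_gap: 1.002
grip_force: 0.0
```

move_arm([
  [[0, 0, -0.015], [0, 0, 0], -1],
  [[0, 0, -0.035], [0, 0, 0], -1],
  [[0, 0, -0.06], [0, 0, 0], -1],
  [[0, 0, -0.09], [0, 0, 0], -1],
  [[0.01, 0, -0.11], [0, 0, 0], -1],
  [[0.02, 0, -0.13], [0, 0, 0], -1],
  [[0.02, 0, -0.13], [0, 0, 0], -1],
  [[0.02, 0, -0.13], [0, 0, 0], -1],
])

```text
t: 14.8
tool_pos: [0.4485, -0.1306, 0.1418]
eef_rot: [-0.214, 0.784, 0.403, 0.421]
wrist_force: [-1.0, 0.3, -1.1]
finger_gap: 1.003
grip_force: 0.0
```

```bash
python3 - <<'E'
from h import *
where(); d=cap('top','t14'); rim(d); c=cap('side','s14'); cyl(d)
a=cv2.resize(c['image'][100:290,140:380,::-1],(400,317)); b=cv2.resize(d['image'][90:280,140:380,::-1],(400,317))
cv2.imwrite('pics/f.png',np.hstack([a,b]))
E
```

```text
t 14.8 grasp st [-0.2186 -0.004   0.1479] tilt 56.4 yaw -125.7 54.3 F [-1.   0.3 -1.1] grip 0.0 gap 1.003 q [ 0.85  0.46  0.06  2.04 -1.02  1.28  0.93]
0.045 [[-0.097, 0.143], [-0.089, 0.142], [-0.082, 0.141], [-0.074, 0.142], [-0.066, 0.145], [-0.058, 0.143], [-0.049, 0.146], [-0.042, 0.143], [-0.034, 0.143], [-0.026, 0.144], [-0.019, 0.143], [-0.01, 0.141], [-0.005, 0.141]]
-0.072 [[-0.098, 0.142], [-0.09, 0.145], [-0.082, 0.144], [-0.075, 0.143], [-0.066, 0.144], [-0.058, 0.144], [-0.049, 0.143], [-0.042, 0.143], [-0.034, 0.142], [-0.026, 0.145], [-0.018, 0.145], [-0.01, 0.143], [-0.006, 0.144]]
rows x .01..(10mm), cols y -.12..
  0   0   0   0   0   0   0   0   0   0   0   0   0   0   0   0   0   0   0   0   0   0   0   0
  0   0   0   0   0   0   0   0   0   0   0   0   0   0   0   0   0   0   0   0   0   0   0   0
  0   0   0   0   0   0   0   0   0   0   0   0   0   0   0   0   0   0   0   0   0   0   0   0
  0   0   0   0   0   0   0   0   0   0   0   0   0   0   0   0   0   0   0   0   0   0   0   0
  0   0   0   0   0   0   0   0   0   0   0   0   0   0   0   0   0   0   0 
[... 951 characters left out ...]
   0   0   0   0   0   0   0
  0   0   0   0   0   0   4   8   9  11   8   9   9   9   9   7   0   0   0   0   0   0   0   0
  0   0   0   0   0   0   3   8   8   7   8   6   8   9   9   4   0   0   0   0   0   0   0   0
  0   0   0   0   0   0   1   9   8   8   7   9   7   6   7   4   0   0   0   0   0   0   0   0
  0   0   0   0   0   0   1   9  11  10  10  10  10  11   8  10   0   0   0   0   0   0   0   0
  0   0   0   0   0   0   1   8   7   9   8   7   9   7   8   8   0   0   0   0   0   0   0   0
  0   1   1   0   0   0   0   6   5   5   6   6   6   6   6   6   1   0   0   0   0   0   1   0
  1   4   5   5   7   6   5   2   6   4   5   4   3   5   3   5   3   6   4   5   4   6   6   1
```

View pics/f.png

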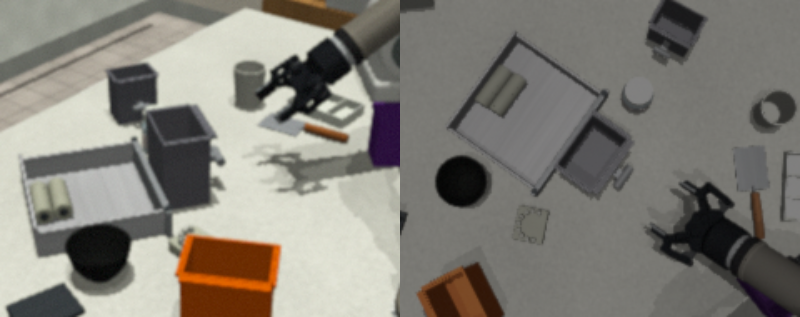

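The empty bin stands upright against the stop, with its top-view centre at about (595,150). Both cylinders lie in the tray at (500,90), the gripper is clear of everything, and the bystanders are in place. Handing in.

```bash
python3 -c "
from bench import env; print(env.finish_job())"
```

```text
the job is handed in; nothing more can be done
None
```

I've handed the job in: both cylinders are in the tray and the empty bin stands upright by the stop on the side away from the tray, released; the hand-in gave no verdict.

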